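# Zero the portion scale through its recessed key

### The job

Zero the portion scale that carries the empty steel ring: with a fingertip slide its dust shutter fully open, reach down into the well beneath it and gently press the sunken key all the way down, keep it down for a full second and let it spring back, then push the shutter fully shut again. Pick nothing up, and leave the ring, the other scale with the custard cup and the loose things around them as they are.

Things in the scene. Friction and masses are not known exactly. Their poses are not given: they have to be found in the camera images.
- scale_a: the scale to be zeroed, with the empty steel ring on its platter; fixed; white, 240 (x) x 170 (y) x 50 mm. Origin: centre of its underside; the front with the dark display faces its own -x, y is +90 degrees from x, z up. The console is the front 90 mm (x -120 to -30 mm), top 50 mm up; behind it a steel platter, 134 x 150 mm, top 46 mm up, centred at x = +47 mm
- scale_b: the second scale, exactly like the first, with the custard cup on its platter; it is to be left alone. Either scale may stand on the left or on the right
- well_a (a point): centre of the mouth, level with the console's top, of the square well in the console: 48 x 48 mm, 28 mm deep, sides parallel to the scale's x and y; at x = -75, y = +35 mm on the scale, axes as the scale's. Two rails 4 mm wide, 6 mm higher than the console, run along y at 34 mm either side (in x) of this point
- key_a_top (a point): centre of the top face of the sunken round rubber key, 26 mm in diameter, at the middle of the well; at rest it lies 16 mm below the console's top. It moves straight down 6 mm to a hard stop, against a spring of 1.8 N at first and 5.4 N when fully down
- key_a (a joint): how far the key is pressed, m: 0 up, 0.006 fully down; it springs back when released
- shutter_a (a joint): how far the shutter is slid open, m: 0 fully shut (centred over the well), 0.064 fully open (moved to the scale's -y); the well is wholly uncovered from 0.054 on. Hard stops at both ends; it stays where it is left; sliding takes about 1.5 N. It may start up to 0.02 open
- rib_a (a point): middle of the top edge of the rib on the shutter, moves with it. The shutter is a grey plate 62 (x) x 60 (y) mm, upper face 55 mm above the table; across its middle stands the rib, 44 mm long along the scale's x, 6 mm thick (10 mm in the lowest 2 mm), top 12 mm above the plate. Push it from its side: to the scale's -y to open, +y to shut
- key_b (a joint): the same key of the second scale, to be left alone
- rib_b (a point): the rib on the second scale's shutter, to be left alone
- empty_ring: open steel ring, 55 mm in diameter, 31 mm high, loose on the platter of the scale to be zeroed; origin at the centre of its underside
- custard_cup: paper cup of custard, 58 mm across, 46 mm high, loose on the second scale's platter; origin at the centre of its underside
- timer: white wind-up timer, 68 mm across, 56 mm high, loose on the table in front; origin under its centre
- tape: roll of masking tape, 82 mm across, 24 mm high, loose on the table in front; origin under its centre
Not all that is in view belongs to the job. Leave any blue, purple or yellow look-alike of the empty_ring alone.

How it is judged:
On the way, in this order (a step that is already met when the one before it is completed fails the run):
1. the shutter of the scale with the ring is slid open until the well is uncovered (value of joint shutter_a above 0.054 m), for 0.1 s.
2. the sunken key is held fully down for a second (value of joint key_a above 0.0045 m), for 0.9 s.
3. the key has sprung back and the shutter is pushed fully shut (value of joint key_a below 0.0015 m and value of joint shutter_a below 0.006 m), for 0.2 s.
At the end, for the whole second after the job is handed in: the key of the scale with the ring is up again (within 1.5 mm), its shutter is shut to within 6 mm, the ring and the custard cup are within 12 mm of where they stood and at rest, and the second scale's key is up and its shutter within 8 mm of where it was (all of step 3 and value of joint key_b below 0.0015 m and distance of rib_b from where it was at the start of the episode below 0.008 m and distance of each of empty_ring, custard_cup from where it was at the start of the episode below 0.012 m and linear speed of empty_ring below 0.02 m/s); the robot touches nothing.
It fails at once if the steel ring is lifted or shoved (more than 12 mm) (distance of empty_ring from where it was at the start of the episode above 0.012 m).
It fails at once if the custard cup is lifted or shoved (more than 12 mm) (distance of custard_cup from where it was at the start of the episode above 0.012 m).
It fails at once if the second scale's key is pressed or its shutter moved (more than 8 mm) (value of joint key_b above 0.003 m or distance of rib_b from where it was at the start of the episode above 0.008 m).
It fails at once if the timer or the tape is lifted or shoved (more than 20 mm) (distance of any of timer, tape from where it was at the start of the episode above 0.02 m).
It fails at once if the scale is struck or pressed hard (over 40 N) (contact force between any of the arm, the fingers and scale_a above 40 N).
It also fails if it takes over 51 s, if anything falls off the work surface, if the arm or the gripper's body presses on something with over 40 N, if the wrist force passes 120 N, or if a joint passes its speed limit or range.

### The arm

A 6-joint arm with a two-finger parallel gripper is mounted at the origin on a cart in front of the work surface, level with it; the furniture and walls round the work are solid. World frame = base frame: x ahead of the robot, y to its left, z up, the work surface at z = 0. Lengths are in m, angles in rad, forces in N, time in s.
With the tool pointing down it reaches from about 0.225 to 0.725 m from the base axis. Payload 3.1 kg.
Tool frame: the origin (TCP) lies between the finger pads; the fingertips stand 11 mm ahead of it and the grasp point (between the pads) lies 8 mm behind it (arm.nose_length is the x of the fingertips in the tool frame, in m); x points along the fingers, y is the direction in which the jaws open and shut, and the axes are right-handed (so a half turn about x gives the same grasp; the last joint's range is limited). The gripper opens to 85 mm and grips with 20 to 120 N. Pads are 22 mm wide; open, the fingers measure 114 mm over their backs; the gripper's body (76 mm by 85 mm) begins 54 mm behind the grasp point. The pads swing forward as they close: fully open they stand 13 mm farther back than shut.
Start: joints at [-1.26, 0.048, 0.099, 1.622, 0, 1.443], TCP at [0.223, -0.475, 0.242] pointing down, gripper open.
Joint ranges: [-2.91, 2.91], [-0.99, 1.94], [-1.21, 1.42], [-2.12, 2.29], [-1.49, 1.47], [-3.14, 3.14]. Speed limits (rad/s): [2.79, 2.79, 3.14, 3.14, 3.14, 3.14].

### API

Orientations are given as a unit quaternion [w, x, y, z].
In Python, from rig import arm, cams, job gives the robot as it stands. The module is installed in compiled form; this text tells all that it offers.
- The arm moves only by the tool drive_tool, never from a script. Its argument "increments" is one flat list of numbers, 4 for each row, row after row: the shift along the tool's x, y, z in mm, then the turn about the tool's x in rad. A call has 1 to 12 rows; each row is the pose to reach, as a shift and turn from the pose commanded when the call began, along the tool's axes at that moment; what a row does not reach only later rows make up. A row lasts 1/12 s, in which the tool goes at most 41.7 mm and 7.16 degrees, less where a joint would pass 70% of its speed; a pose out of reach is approached as far as the arm can. A call with a gripper value outside its range is refused whole. "grip" is the finger opening in mm, from 0 to 85.4, set as the call begins (left out, the last holds). The fingers move at their own pace and stop on an object; the grip force is fixed at half the most. Time passes only in rows, so rows that repeat a pose let the fingers close. It gives the time, the measured TCP pose, the force and the opening at its end, in the units of the state.
- arm.get_obs(): the state, without advancing time (a new reading comes with each control period).
- cams.snapshot(name): name is "scene" or "top"; returns a dict with "image" (400x640x3 uint8, red, green, blue), "vertical_fov" (degrees; the focal length in pixels is half the picture's height over the tangent of half this angle, whatever the lens; pixels are square), "cx", "cy" (the principal point, pixels), "k1" (the pictures are not rectified: a ray, as slopes to the right and down, at radius r is drawn at 1 + k1 r^2 times it, then the intrinsics apply), "camera_from_world" (4x4, takes a point from world to camera coordinates). Camera axes: x right, y down, z forward; pixel columns grow to the right and rows downward; lengths in m; the calibration is good to about 2 mm. A picture is of the moment at which its call begins. There is no depth.
- job.finish_job(): hands the job in, once; it reports no verdict.
The state is a dict: "time_s": time; "joints": joint angles; "dq": joint speeds; "joint_torque": joint torques, N m; "eef_pos": TCP position; "ee_rot": TCP orientation; "force": force on the tool from outside, world axes, zero at the start; "moment": the same for the moment, N m; "width": finger opening in m.
Only numpy, scipy, OpenCV 4.12 (cv2) and the standard library are available. Lean on these libraries where they do the work, as an engineer would, in place of code of your own. Each camera call takes 0.05 s, during which the arm holds its last target. There are 200 camera calls.

## Working session

There is one attempt and no reset: what is moved stays moved. The work goes in short steps, Python scripts to look and compute and a tool call to move; the robot and the scene stay as the last step left them, time stands still between calls to the robot, and variables do not carry over. Pictures are saved under pics/ and viewed, about 8 in all and at most 12, crops included, and the job is handed in when it is done.

Besides the shell and the picture viewer there is one more tool, called after "Emit:" by a JSON object that holds its "name" and its "arguments", one argument or row to a line. drive_tool: Moves the arm, as the interface text tells. Its arguments: {"type":"object","properties":{"increments":{"type":"array"},"grip":{"type":"number"}},"required":["increments"]}

```bash
mkdir -p pics; cat > h.py <<'E'
import numpy as np, cv2, json
from rig import arm, cams, job
def snap(n,f):
    s=cams.snapshot(n); cv2.imwrite(f'pics/{f}.png',s['image'][:,:,::-1]); 
    np.save(f'pics/{f}.npy',{k:v for k,v in s.items()},allow_pickle=True); return s
def load(f): return np.load(f'pics/{f}.npy',allow_pickle=True).item()
def K(s):
    f=200/np.tan(np.radians(s['vertical_fov'])/2); return np.array([[f,0,s['cx']],[0,f,s['cy']],[0,0,1.]])
def D(s): 
    return np.array([s['k1'],0,0,0,0.])
def proj(s,P):
    T=np.array(s['camera_from_world']); P=np.atleast_2d(P).astype(float)
    c=P@T[:3,:3].T+T[:3,3]; a=c[:,:2]/c[:,2:]; r2=(a**2).sum(1,keepdims=True)
    k=K(s); return a*(1+s['k1']*r2)*k[0,0]+k[:2,2]
def unproj(s,uv,z):
    T=np.array(s['camera_from_world']); k=K(s)
    d=(np.atleast_2d(uv)-k[:2,2])/k[0,0]; a=d.copy()
    for _ in range(50): a=d/(1+s['k1']*(a**2).sum(1,keepdims=True))
    r=np.c_[a,np.ones(len(a))]@T[:3,:3]; o=-T[:3,:3].T@T[:3,3]
    return o+r*((z-o[2])/r[:,2:])
E
python3 - <<'E'
from h import *
for n in('scene','top'):
    s=snap(n,n+'0'); print(n,s['vertical_fov'],s['k1'],np.round(s['camera_from_world'],3).tolist())
print(arm.get_obs(),arm.nose_length)
E
```

```text
scene 43.08379739366339 -0.02305955311420348 [[0.87, -0.492, -0.013, -0.502], [-0.362, -0.622, -0.694, 0.16], [0.334, 0.609, -0.72, 1.194], [0.0, 0.0, 0.0, 1.0]]
top 51.03184393744632 -0.004809623527313543 [[-0.019, -1.0, -0.001, -0.107], [-0.999, 0.019, -0.033, 0.498], [0.033, 0.0, -0.999, 1.097], [0.0, 0.0, 0.0, 1.0]]
{'time_s': 0.1, 'joints': array([-1.25980419e+00,  4.86860786e-02,  9.77593239e-02,  1.62199057e+00,
       -2.44194945e-05,  1.44303669e+00]), 'dq': array([-0.00087358, -0.00091734,  0.00205908,  0.00023979, -0.00053186,
       -0.00095422]), 'joint_torque': array([ 2.91836499e-03, -3.39849937e+01,  3.20936680e+01,  1.58513454e-02,
       -1.79737949e-04,  7.17938722e-07]), 'eef_pos': array([ 0.22286494, -0.47477142,  0.24123171]), 'ee_rot': array([-0.15313491, -0.69008228, -0.15462681,  0.69023669]), 'force': array([-0.9555155 , -0.02013209,  0.41639918]), 'moment': array([-0.01132878, -0.00549277, -0.00397035]), 'width': 0.08576339549836988} 0.011
```

View pics/top0.png

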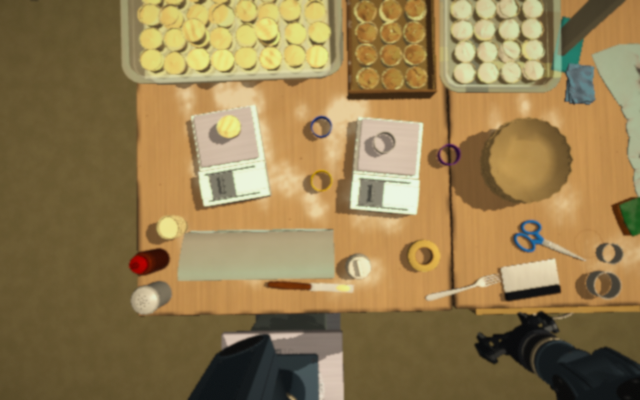

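View pics/scene0.png

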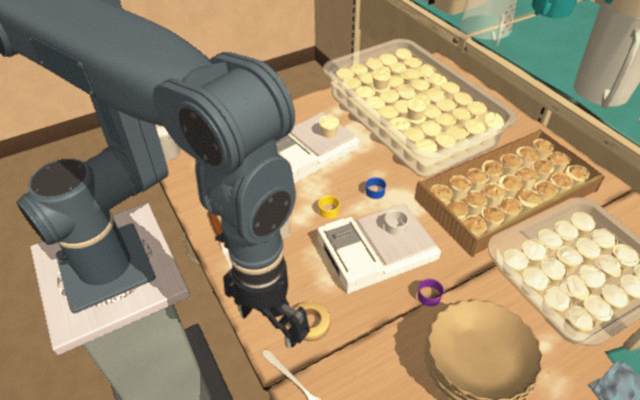

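The top view shows scale_a (with the ring) on the right, around (387,165), and scale_b with the cup on the left, around (230,155). The timer is at (357,266) and the tape at (424,256). I'll enlarge scale_a next.

```bash
python3 - <<'E'
import cv2,numpy as np
a=cv2.imread('pics/top0.png')[110:225,340:440]; b=cv2.imread('pics/scene0.png')[195:300,305:450]
a=cv2.resize(a,None,fx=5,fy=5,interpolation=cv2.INTER_CUBIC); b=cv2.resize(b,None,fx=5,fy=5,interpolation=cv2.INTER_CUBIC)
cv2.imwrite('pics/ca.png',a);cv2.imwrite('pics/cb.png',b)
E
```

```text
(no output)
```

View pics/ca.png

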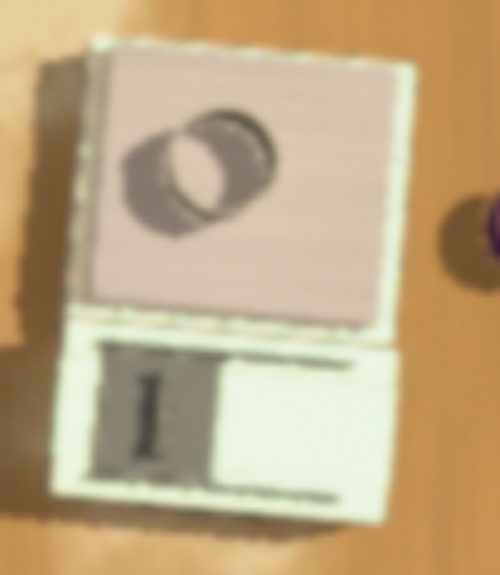

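View pics/cb.png

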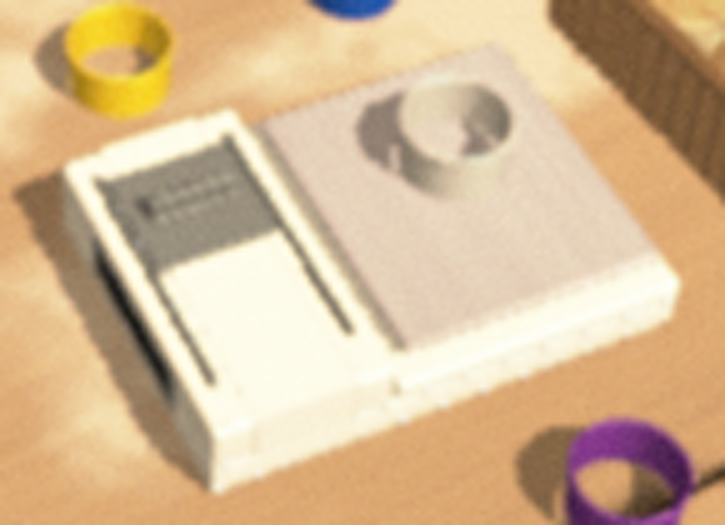

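```bash
cat > fit.py <<'E'
from h import *
from scipy.optimize import least_squares
t=load('top0'); s=load('scene0')
A=lambda p:(np.array(p)+.5)/5-.5+np.array([340,110])
B=lambda p:(np.array(p)+.5)/5-.5+np.array([305,195])
# console/platter local pts
L=np.array([[-120,85,50],[-120,-85,50],[-30,-85,50],[-30,85,50],[114,75,46],[114,-75,46],[-20,-75,46],[-20,75,46]])/1e3
ua=A([[53,492],[383,522],[399,350],[67,320],[104,48],[402,65],[378,325],[90,298]])
Ls=L[[0,3,7,4,6]]; us=B([[68,170],[230,112],[262,125],[497,45],[403,345]])
def W(p,l):
    c,n=np.cos(p[2]),np.sin(p[2]); l=np.atleast_2d(l); return np.c_[p[0]+c*l[:,0]-n*l[:,1],p[1]+n*l[:,0]+c*l[:,1],l[:,2]]
if __name__=='__main__':
  for nm,fa,fs in(('top',1,0),('scene',0,1),('both',1,1)):
    r=least_squares(lambda p:np.r_[fa*(proj(t,W(p,L))-ua).ravel(),fs*(proj(s,W(p,Ls))-us).ravel()],[.55,-.15,0],loss='soft_l1')
    p=r.x; print(nm,p.round(4)); print(np.round(r.fun.reshape(-1,2),1).tolist())
    sh=unproj(t,A([[105,345],[222,360],[210,487],[92,475]]),.055); rb=unproj(t,A([[150,375],[147,455],[148,415]]),.067)
    c,n=np.cos(p[2]),np.sin(p[2]); R=np.array([[c,n],[-n,c]])
    print('plate',((sh[:,:2]-p[:2])@R.T*1e3).round(1).tolist(),'rib',((rb[:,:2]-p[:2])@R.T*1e3).round(1).tolist())
    rs=unproj(s,B([[148,203],[238,178]]),.067); print('ribscene',((rs[:,:2]-p[:2])@R.T*1e3).round(1).tolist())
    print('well',W(p,[-.075,.035,.05]).round(4))
E
python3 fit.py
```

```text
top [ 0.5835 -0.2811 -0.1033]
[[-0.3, 0.5], [0.5, 0.2], [0.1, -0.7], [-0.2, -0.3], [0.8, -1.3], [-0.5, 0.2], [0.3, 0.2], [-0.7, 0.7], [-0.0, -0.0], [0.0, -0.0], [-0.0, -0.0], [0.0, -0.0], [0.0, 0.0]]
plate [[-42.3, 64.6], [-44.9, 5.0], [-109.5, 5.9], [-108.5, 65.7]] rib [[-56.5, 41.9], [-96.5, 40.2], [-76.6, 41.3]]
ribscene [[-97.5, 34.6], [-53.1, 31.2]]
well [[ 0.5125 -0.2385  0.05  ]]
scene [ 0.5826 -0.2826 -0.1092]
[[0.0, 0.0], [0.0, 0.0], [0.0, -0.0], [0.0, -0.0], [0.0, -0.0], [0.0, 0.0], [0.0, 0.0], [-0.0, 0.0], [-1.5, -0.4], [0.2, -0.2], [-0.7, -0.2], [0.6, -0.5], [0.9, 1.8]]
plate [[-42.1, 66.0], [-44.3, 6.4], [-108.9, 6.9], [-108.2, 66.7]] rib [[-56.1, 43.2], [-96.1, 41.2], [-76.2, 42.5]]
ribscene [[-97.1, 35.7], [-52.6, 32.5]]
well [[ 0.5119 -0.2397  0.05  ]]
both [ 0.5834 -0.2815 -0.1044]
[[-0.2, 0.5], [0.6, 0.3], [0.2, -0.6], [-0.0, -0.4], [1.0, -1.3], [-0.3, 0.3], [0.5, 0.3], [-0.5, 0.6], [-1.5, -0.6], [0.1, -0.6], [-0.8, -0.5], [0.3, -1.0], [1.1, 1.3]]
plate [[-42.4, 64.9], [-44.9, 5.3], [-109.5, 6.2], [-108.5, 66.0]] rib [[-56.6, 42.3], [-96.6, 40.5], [-76.6, 41.6]]
ribscene [[-97.5, 34.9], [-53.1, 31.5]]
well [[ 0.5125 -0.2388  0.05  ]]
```

```bash
cat > st.py <<'E'
from h import *
from scipy.spatial.transform import Rotation as Ro
P=np.array([.5834,-.2815,-.1044])
def loc(q): 
    c,n=np.cos(P[2]),np.sin(P[2]); R=np.array([[c,n,0],[-n,c,0],[0,0,1]]); return R@(np.array(q)-[P[0],P[1],0])
def main():
    o=arm.get_obs(); R=Ro.from_quat(np.roll(o['ee_rot'],-1)).as_matrix()
    print('t',round(o['time_s'],2),'tcp',o['eef_pos'].round(4),'local mm',(loc(o['eef_pos'])*1e3).round(1),'F',o['force'].round(1),'w',o['width'],'j',o['joints'].round(2))
    print(R.round(4)); 
    zy=R[:,2]; yaw=np.arctan2(zy[1],zy[0]); print('tool z yaw',yaw,'want',P[2]+np.pi/2,'or',P[2]-np.pi/2)
    for tgt in([-75,80,150],[-75,60,150],[-75,35,150]):
        c,n=np.cos(P[2]),np.sin(P[2]); l=np.array(tgt)/1e3
        w=np.array([P[0]+c*l[0]-n*l[1],P[1]+n*l[0]+c*l[1],l[2]]); print(tgt,w.round(4),'tool shift',(R.T@(w-o['eef_pos'])*1e3).round(1))
main()
E
python3 st.py
```

```text
t 0.1 tcp [ 0.2229 -0.4748  0.2412] local mm [-338.4 -229.8  241.2] F [-1.  -0.   0.4] w 0.08576339549836988 j [-1.26  0.05  0.1   1.62 -0.    1.44]
[[-7.000e-04  4.248e-01 -9.053e-01]
 [ 2.000e-03 -9.053e-01 -4.248e-01]
 [-1.000e+00 -2.100e-03 -2.000e-04]]
tool z yaw -2.7028411115450783 want 1.4663963267948965 or -1.6751963267948966
[-75, 80, 150] [ 0.5171 -0.1941  0.15  ] tool shift [  91.6 -128.9 -385.6]
[-75, 60, 150] [ 0.5151 -0.214   0.15  ] tool shift [  91.6 -111.7 -375.3]
[-75, 35, 150] [ 0.5125 -0.2389  0.15  ] tool shift [  91.5  -90.3 -362.4]
```

Emit:
{"name": "drive_tool", "arguments": {
  "increments": [3,-4,-12,-0.03,10,-14,-42,-0.113,18,-25,-77,-0.206,27,-37,-115,-0.308,37,-50,-153,-0.411,46,-62,-191,-0.514,55,-75,-230,-0.617,64,-87,-268,-0.719,73,-100,-306,-0.822,82,-112,-345,-0.925,89,-121,-371,-0.997,91.5,-125,-383,-1.028],
  "grip": 0
}}

```text
time_s: 1.1
eef_pos: [0.5179, -0.1948, 0.1486]
ee_rot: [0.474, 0.524, 0.477, -0.523]
force: [-1.6, 0.7, -0.6]
width: -0.0003
```

```bash
python3 st.py
```

```text
t 1.1 tcp [ 0.5179 -0.1948  0.1486] local mm [-74.2  79.4 148.6] F [-1.6  0.7 -0.6] w -0.000334591558832767 j [-0.48  0.12 -0.01  1.44  0.    1.18]
[[-0.0019  0.9954 -0.0953]
 [ 0.003  -0.0953 -0.9954]
 [-1.     -0.0022 -0.0028]]
tool z yaw -1.6662858340482958 want 1.4663963267948965 or -1.6751963267948966
[-75, 80, 150] [ 0.5171 -0.1941  0.15  ] tool shift [-1.4 -0.8 -0.6]
[-75, 60, 150] [ 0.5151 -0.214   0.15  ] tool shift [-1.4 -1.  19.4]
[-75, 35, 150] [ 0.5125 -0.2389  0.15  ] tool shift [-1.5 -1.2 44.4]
```

Emit:
{"name": "drive_tool", "arguments": {
  "increments": [20,-1,3,-0.009,50,-1,6,-0.009,70,-1,8,-0.009,76,-1,9,-0.009,76,-1,9,-0.009,76,-1,9,-0.009]
}}

```text
time_s: 1.6
eef_pos: [0.5146, -0.2084, 0.0753]
ee_rot: [-0.476, -0.523, -0.476, 0.523]
force: [0.1, -0.5, 0.2]
width: 0.0001
```

```bash
python3 st.py; python3 - <<'E'
from h import *
s=snap('scene','s1')['image']; t=snap('top','t1')['image']
a=cv2.resize(s[150:330,270:470],None,fx=3,fy=3,interpolation=cv2.INTER_CUBIC)
cv2.imwrite('pics/v1.png',a[:,:,::-1])
E
```

```text
t 1.6 tcp [ 0.5146 -0.2084  0.0753] local mm [-76.1  65.6  75.3] F [ 0.1 -0.5  0.2] w 8.035192781678465e-05 j [-0.51  0.15 -0.12  1.3  -0.    1.16]
[[-0.      0.9955 -0.0952]
 [ 0.     -0.0952 -0.9955]
 [-1.     -0.     -0.    ]]
tool z yaw -1.6661837609262204 want 1.4663963267948965 or -1.6751963267948966
[-75, 80, 150] [ 0.5171 -0.1941  0.15  ] tool shift [-74.7   1.2 -14.4]
[-75, 60, 150] [ 0.5151 -0.214   0.15  ] tool shift [-74.7   1.    5.6]
[-75, 35, 150] [ 0.5125 -0.2389  0.15  ] tool shift [-74.7   0.8  30.6]
```

View pics/v1.png

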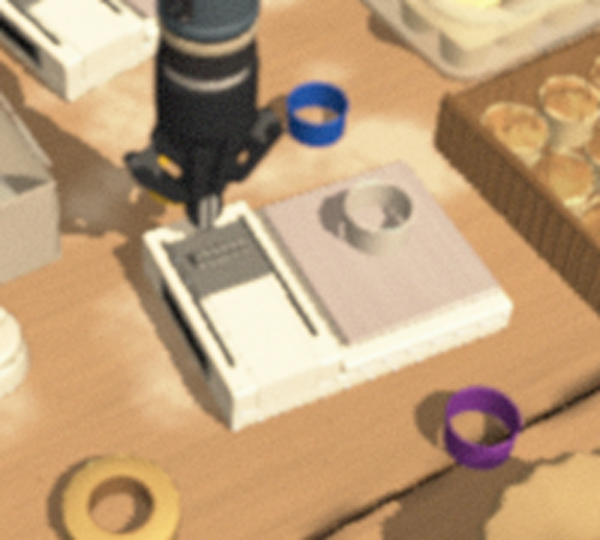

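The fingertip is at (207,220) in the crop. That puts it just on the +y side of the rib at (222,255), over the plate. I'll start pushing.

Emit:
{"name": "drive_tool", "arguments": {
  "increments": [2,1,0,-0.009,3,1,3,-0.009,3,1,7,-0.009,3,1,11,-0.009,3,1,15,-0.009,3,1,19,-0.009,3,1,23,-0.009,3,1,27,-0.009]
}}

```text
time_s: 2.37
eef_pos: [0.5131, -0.2353, 0.0719]
ee_rot: [0.478, 0.521, 0.478, -0.521]
force: [-0.3, 2.1, 0.7]
width: 0.0002
```

```bash
python3 st.py
```

```text
t 2.37 tcp [ 0.5131 -0.2353  0.0719] local mm [-74.7  38.6  71.9] F [-0.3  2.1  0.7] w 0.00019271108073832627 j [-0.55  0.18 -0.1   1.29  0.    1.11]
[[ 1.000e-04  9.963e-01 -8.580e-02]
 [ 9.000e-04 -8.580e-02 -9.963e-01]
 [-1.000e+00  0.000e+00 -9.000e-04]]
tool z yaw -1.6567296684308408 want 1.4663963267948965 or -1.6751963267948966
[-75, 80, 150] [ 0.5171 -0.1941  0.15  ] tool shift [-78.1   0.5 -41.4]
[-75, 60, 150] [ 0.5151 -0.214   0.15  ] tool shift [-78.1   0.1 -21.4]
[-75, 35, 150] [ 0.5125 -0.2389  0.15  ] tool shift [-78.1  -0.3   3.6]
```

Emit:
{"name": "drive_tool", "arguments": {
  "increments": [0,0,4,0.005,0,0,8,0.01,0,0,12,0.018,0,0,16,0.018,0,0,20,0.018,0,-0.3,24,0.018,0,-0.5,28,0.018,0,-0.5,32,0.018,0,-0.6,36,0.018,0,-0.7,39,0.018,0,-0.8,42,0.018,0,-0.8,45,0.018]
}}

```text
time_s: 3.37
eef_pos: [0.5084, -0.2802, 0.0717]
ee_rot: [0.473, 0.525, 0.473, -0.525]
force: [-0.6, 1.9, 0.1]
width: 0.0003
```

Emit:
{"name": "drive_tool", "arguments": {
  "increments": [0,0,2,0,0,0,4,0,0,0,5.5,0,0,0,7,0]
}}

```text
time_s: 3.7
eef_pos: [0.5077, -0.287, 0.0717]
ee_rot: [-0.473, -0.525, -0.473, 0.525]
force: [-0.1, 1.7, -0.1]
width: -0.0002
```

```bash
python3 st.py
```

```text
t 3.7 tcp [ 0.5077 -0.287   0.0717] local mm [-74.7 -13.4  71.7] F [-0.1  1.7 -0.1] w -0.00015757271136076478 j [-0.63  0.23 -0.04  1.3   0.    1.05]
[[-2.000e-04  9.946e-01 -1.038e-01]
 [ 1.000e-04 -1.038e-01 -9.946e-01]
 [-1.000e+00 -2.000e-04 -1.000e-04]]
tool z yaw -1.6747481270287838 want 1.4663963267948965 or -1.6751963267948966
[-75, 80, 150] [ 0.5171 -0.1941  0.15  ] tool shift [-78.3  -0.2 -93.4]
[-75, 60, 150] [ 0.5151 -0.214   0.15  ] tool shift [-78.3  -0.2 -73.4]
[-75, 35, 150] [ 0.5125 -0.2389  0.15  ] tool shift [-78.3  -0.3 -48.4]
```

Not at the stop yet. I'll creep on in 1 mm rows.

Emit:
{"name": "drive_tool", "arguments": {
  "increments": [0,0,1,0,0,0,2,0]
}}

```text
time_s: 3.87
eef_pos: [0.5076, -0.2878, 0.0718]
ee_rot: [0.473, 0.526, 0.474, -0.524]
force: [0.9, 5.1, 2.2]
width: 0.0002
```

Emit:
{"name": "drive_tool", "arguments": {
  "increments": [0,0,1,0,0,0,2,0]
}}

```text
time_s: 4.03
eef_pos: [0.5076, -0.288, 0.0717]
ee_rot: [0.472, 0.527, 0.475, -0.523]
force: [0.8, 9.4, 3.2]
width: -0.0004
```

At the hard stop (the force rose to 9 N). I'll back off, lift over and check the well.

Emit:
{"name": "drive_tool", "arguments": {
  "increments": [0,0,-7,0,-10,0,-8,0,-30,0,-20,0,-30,0,-40,0,-30,0,-53,0,-30,0,-53,0,-30,0,-53,0]
}}

```text
time_s: 4.62
eef_pos: [0.5128, -0.2381, 0.1018]
ee_rot: [-0.474, -0.525, -0.473, 0.525]
force: [0.2, -0.3, -0.8]
width: 0.0001
```

```bash
python3 st.py; python3 - <<'E'
from h import *
s=snap('scene','s2')['image']; t=snap('top','t2')['image']
a=cv2.resize(s[180:310,290:460],None,fx=4,fy=4,interpolation=cv2.INTER_CUBIC)
cv2.imwrite('pics/v2.png',a[:,:,::-1])
E
```

```text
t 4.62 tcp [ 0.5128 -0.2381  0.1018] local mm [-74.8  35.8 101.8] F [ 0.2 -0.3 -0.8] w 0.00010887670054146947 j [-0.55  0.17 -0.05  1.35 -0.    1.12]
[[-5.000e-04  9.947e-01 -1.025e-01]
 [-1.300e-03 -1.025e-01 -9.947e-01]
 [-1.000e+00 -3.000e-04  1.400e-03]]
tool z yaw -1.6734968806131176 want 1.4663963267948965 or -1.6751963267948966
[-75, 80, 150] [ 0.5171 -0.1941  0.15  ] tool shift [-48.3  -0.2 -44.1]
[-75, 60, 150] [ 0.5151 -0.214   0.15  ] tool shift [-48.3  -0.2 -24.1]
[-75, 35, 150] [ 0.5125 -0.2389  0.15  ] tool shift [-48.2  -0.3   0.9]
```

View pics/v2.png

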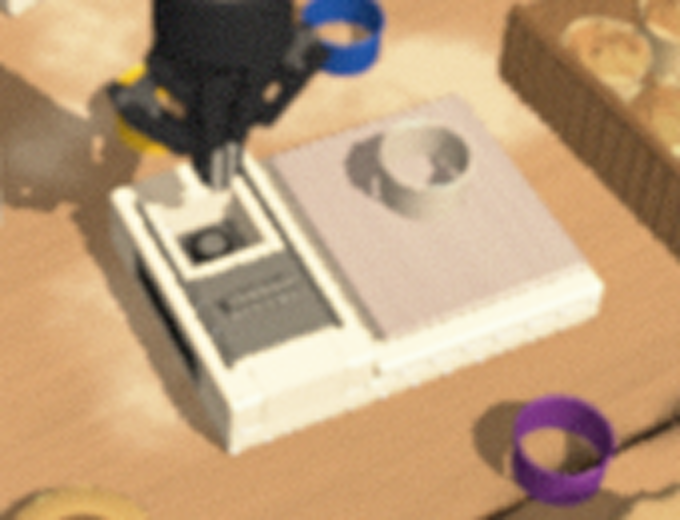

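The shutter is fully open. The well shows at about (215,240) with the key in its middle, and the fingertip hangs over it at (220,185). I'll go down until just above the key, then press softly.

Emit:
{"name": "drive_tool", "arguments": {
  "increments": [10,0,1,0,20,0,1,0,30,0,1,0,40,0,1,0,46,0,1,0,50,0,1,0,52,0,1,0,52,0,1,0]
}}

```text
time_s: 5.38
eef_pos: [0.5124, -0.239, 0.0491]
ee_rot: [-0.473, -0.525, -0.474, 0.525]
force: [0.4, 0.0, 0.4]
width: -0.0003
```

Emit:
{"name": "drive_tool", "arguments": {
  "increments": [2,0,0,0,4,0,0,0,6,0,0,0]
}}

```text
time_s: 5.63
eef_pos: [0.5133, -0.2395, 0.0444]
ee_rot: [0.474, 0.525, 0.473, -0.525]
force: [-0.1, -0.1, 2.1]
width: -0.0002
```

```bash
python3 st.py
```

```text
t 5.63 tcp [ 0.5133 -0.2395  0.0444] local mm [-74.1  34.5  44.4] F [-0.1 -0.1  2.1] w -0.00023369179029954123 j [-0.55  0.2  -0.13  1.24 -0.    1.12]
[[ 1.300e-03  9.946e-01 -1.038e-01]
 [-8.000e-04 -1.038e-01 -9.946e-01]
 [-1.000e+00  1.400e-03  7.000e-04]]
tool z yaw -1.6747382027238336 want 1.4663963267948965 or -1.6751963267948966
[-75, 80, 150] [ 0.5171 -0.1941  0.15  ] tool shift [-105.6   -0.7  -45.5]
[-75, 60, 150] [ 0.5151 -0.214   0.15  ] tool shift [-105.6   -0.8  -25.5]
[-75, 35, 150] [ 0.5125 -0.2389  0.15  ] tool shift [-105.6   -0.8   -0.5]
```

The fingertip touches the key at TCP z = 44.4 mm (2.1 N), as expected. I'll press 6 mm further.

Emit:
{"name": "drive_tool", "arguments": {
  "increments": [1,0,0,0,2,0,0,0,3,0,0,0,4,0,0,0,5,0,0,0,5.5,0,0,0]
}}

```text
time_s: 6.13
eef_pos: [0.5133, -0.2395, 0.039]
ee_rot: [0.474, 0.525, 0.473, -0.525]
force: [-1.6, 0.8, 7.7]
width: 0.0001
```

Emit:
{"name": "drive_tool", "arguments": {
  "increments": [0.7,0,0,0,1.4,0,0,0]
}}

```text
time_s: 6.3
eef_pos: [0.5134, -0.2395, 0.0389]
ee_rot: [0.474, 0.525, 0.473, -0.525]
force: [-3.1, 1.6, 13.9]
width: -0.0001
```

The force is rising with no further travel, so the key is on its hard stop. I'll hold it there.

Emit:
{"name": "drive_tool", "arguments": {
  "increments": [0,0,0,0,0,0,0,0,0,0,0,0,0,0,0,0,0,0,0,0,0,0,0,0,0,0,0,0,0,0,0,0,0,0,0,0,0,0,0,0,0,0,0,0,0,0,0,0]
}}

```text
time_s: 7.3
eef_pos: [0.5134, -0.2395, 0.039]
ee_rot: [0.474, 0.525, 0.473, -0.525]
force: [-1.0, 1.4, 10.8]
width: 0.0002
```

Emit:
{"name": "drive_tool", "arguments": {
  "increments": [0,0,0,0,0,0,0,0,0,0,0,0]
}}

```text
time_s: 7.55
eef_pos: [0.5133, -0.2395, 0.039]
ee_rot: [0.474, 0.525, 0.473, -0.525]
force: [-1.7, 1.2, 10.8]
width: 0.0001
```

Emit:
{"name": "drive_tool", "arguments": {
  "increments": [-5,0,0,0,-12,0,0,0,-25,0,0,0,-45,0,0,0,-62,0,0,0,-62,0,0,0,-62,0,0,0]
}}

```text
time_s: 8.13
eef_pos: [0.5131, -0.2394, 0.0993]
ee_rot: [0.474, 0.525, 0.473, -0.525]
force: [1.4, 0.5, -0.6]
width: 0.0001
```

```bash
python3 st.py
```

```text
t 8.13 tcp [ 0.5131 -0.2394  0.0993] local mm [-74.3  34.5  99.3] F [ 1.4  0.5 -0.6] w 5.793907144157968e-05 j [-0.56  0.17 -0.05  1.35 -0.    1.12]
[[ 9.000e-04  9.946e-01 -1.039e-01]
 [-6.000e-04 -1.039e-01 -9.946e-01]
 [-1.000e+00  1.000e-03  5.000e-04]]
tool z yaw -1.6748366476375096 want 1.4663963267948965 or -1.6751963267948966
[-75, 80, 150] [ 0.5171 -0.1941  0.15  ] tool shift [-50.7  -0.6 -45.5]
[-75, 60, 150] [ 0.5151 -0.214   0.15  ] tool shift [-50.7  -0.6 -25.5]
[-75, 35, 150] [ 0.5125 -0.2389  0.15  ] tool shift [-50.7  -0.6  -0.5]
```

Emit:
{"name": "drive_tool", "arguments": {
  "increments": [0,-0.5,12,0,0,-0.5,35,0,0,-0.5,60,0,0,-0.5,80,0,0,-0.5,89,0,0,-0.5,89,0,10,-0.5,89,0,20,-0.5,89,0,27.5,-0.5,89,0,27.5,-0.5,89,0,27.5,-0.5,89,0]
}}

```text
time_s: 9.05
eef_pos: [0.5023, -0.326, 0.0698]
ee_rot: [-0.473, -0.525, -0.475, 0.525]
force: [-0.6, 0.5, 0.7]
width: 0.0004
```

Emit:
{"name": "drive_tool", "arguments": {
  "increments": [0,0,-4,0,0,0,-8,0,0,0,-12,0,0,0,-16,0,0,0,-20,0,0,0,-24,0,0,0,-28,0,0,0,-32,0]
}}

```text
time_s: 9.72
eef_pos: [0.5068, -0.2959, 0.0721]
ee_rot: [0.474, 0.525, 0.473, -0.525]
force: [1.5, -2.4, 2.0]
width: 0.0
```

```bash
python3 st.py
```

```text
t 9.72 tcp [ 0.5068 -0.2959  0.0721] local mm [-74.6 -22.3  72.1] F [ 1.5 -2.4  2. ] w 3.2656106018281096e-05 j [-0.64  0.24 -0.03  1.3  -0.    1.03]
[[ 1.200e-03  9.946e-01 -1.039e-01]
 [-1.100e-03 -1.039e-01 -9.946e-01]
 [-1.000e+00  1.300e-03  9.000e-04]]
tool z yaw -1.6748861531317993 want 1.4663963267948965 or -1.6751963267948966
[-75, 80, 150] [ 0.5171 -0.1941  0.15  ] tool shift [ -78.    -0.2 -102.2]
[-75, 60, 150] [ 0.5151 -0.214   0.15  ] tool shift [-78.   -0.2 -82.2]
[-75, 35, 150] [ 0.5125 -0.2389  0.15  ] tool shift [-78.   -0.2 -57.2]
```

Emit:
{"name": "drive_tool", "arguments": {
  "increments": [0,0,-4,0,0,0,-8,0,0,0,-12,0,0,0,-16,0,0,0,-20,0,0,0,-24,0,0,0,-28,0,0,0,-31,0,0,0,-34,0,0,0,-36.5,0,0,0,-38.5,0,0,0,-40.5,0]
}}

```text
time_s: 10.72
eef_pos: [0.5106, -0.2553, 0.0714]
ee_rot: [0.473, 0.525, 0.473, -0.525]
force: [0.9, -1.5, 0.3]
width: 0.0003
```

Emit:
{"name": "drive_tool", "arguments": {
  "increments": [0,0,-1,0,0,0,-2,0]
}}

```text
time_s: 10.88
eef_pos: [0.5107, -0.2535, 0.0714]
ee_rot: [-0.473, -0.525, -0.473, 0.525]
force: [1.2, -1.6, 0.4]
width: -0.0002
```

Emit:
{"name": "drive_tool", "arguments": {
  "increments": [0,0,-1,0,0,0,-2,0]
}}

```text
time_s: 11.05
eef_pos: [0.5109, -0.2516, 0.0713]
ee_rot: [-0.473, -0.525, -0.473, 0.525]
force: [0.7, -4.2, -0.1]
width: -0.0
```

Emit:
{"name": "drive_tool", "arguments": {
  "increments": [0,0,-1,0,0,0,-2,0]
}}

```text
time_s: 11.22
eef_pos: [0.5109, -0.2515, 0.0714]
ee_rot: [-0.474, -0.524, -0.472, 0.527]
force: [-0.2, -6.4, -1.5]
width: 0.0004
```

Emit:
{"name": "drive_tool", "arguments": {
  "increments": [0,0,6,0,0,0,10,0,-15,0,12,0,-45,0,12,0,-85,0,12,0,-110,0,30,0,-110,0,65,0,-110,0,105,0,-110,0,145,0,-110,0,170,0,-110,0,170,0,-110,0,170,0]
}}

```text
time_s: 12.22
eef_pos: [0.4925, -0.4193, 0.1801]
ee_rot: [0.471, 0.526, 0.474, -0.525]
force: [-1.1, -0.2, -0.3]
width: -0.0
```

```bash
python3 st.py; python3 - <<'E'
from h import *
s=snap('scene','s3')['image']; t=snap('top','t3')['image']
a=cv2.resize(t[90:290,180:450],None,fx=2.9,fy=2.9,interpolation=cv2.INTER_CUBIC)
cv2.imwrite('pics/v3.png',a[:,:,::-1])
cv2.imwrite('pics/v4.png',cv2.resize(s[150:340,230:450],None,fx=3,fy=3,interpolation=cv2.INTER_CUBIC)[:,:,::-1])
E
```

```text
t 12.22 tcp [ 0.4925 -0.4193  0.1801] local mm [ -76.1 -146.6  180.1] F [-1.1 -0.2 -0.3] w -1.3593261656660054e-05 j [-0.81  0.37  0.35  1.55  0.    0.87]
[[-0.0012  0.9943 -0.1064]
 [ 0.0033 -0.1064 -0.9943]
 [-1.     -0.0016 -0.0032]]
tool z yaw -1.6773573160565936 want 1.4663963267948965 or -1.6751963267948966
[-75, 80, 150] [ 0.5171 -0.1941  0.15  ] tool shift [  30.8    0.6 -226.5]
[-75, 60, 150] [ 0.5151 -0.214   0.15  ] tool shift [  30.7    0.7 -206.5]
[-75, 35, 150] [ 0.5125 -0.2389  0.15  ] tool shift [  30.6    0.7 -181.5]
```

View pics/v3.png

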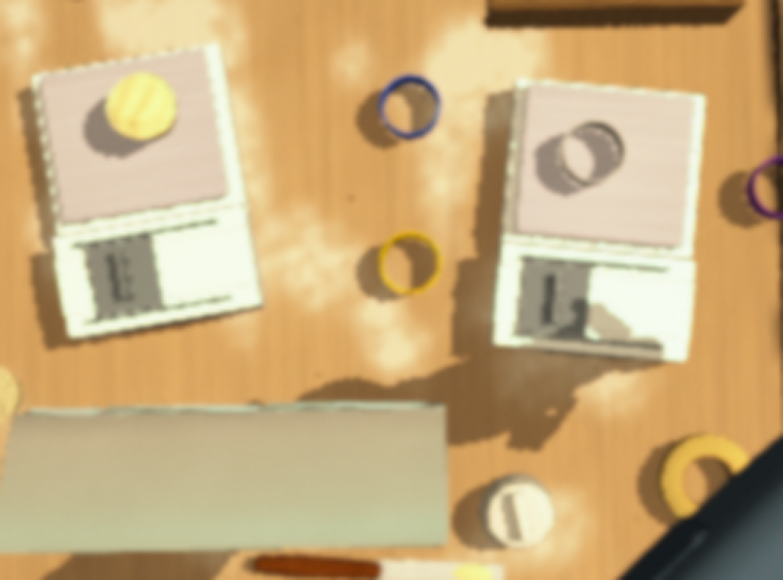

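View pics/v4.png

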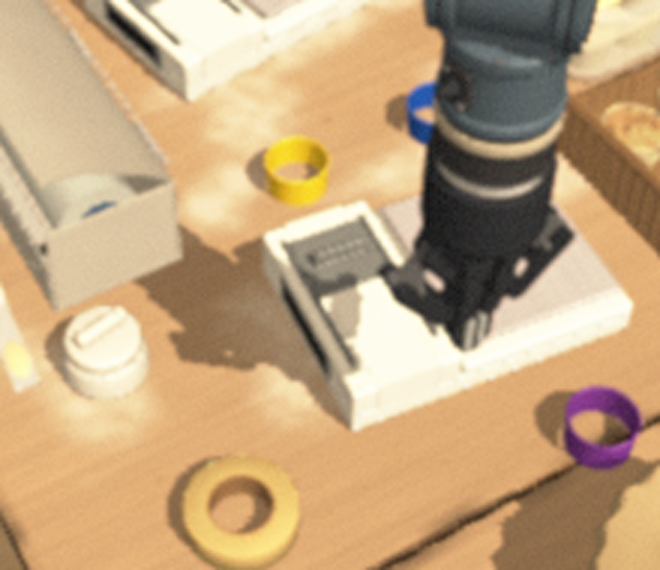

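The final pictures show the shutter back over the well (top crop, plate at 518–590, rib at 549). The ring at (592,155), the cup, timer, tape and scale_b are undisturbed, and the arm is clear. Handing in.

```bash
python3 -c "
from h import *
a=load('top0')['image'][110:190,190:420].astype(int);b=load('t3')['image'][110:190,190:420].astype(int)
d=abs(a-b).max(2)>60; print('changed px (both platters/top area):',d.sum())
print(job.finish_job())"
```

```text
changed px (both platters/top area): 0
the job is handed in; nothing more can be done
None
```

I zeroed the scale with the ring and handed the job in at about 12 s of the 51 s allowed; `finish_job` gives no verdict.

- **Shutter open:** I pushed the rib with the closed fingertips until it met its hard stop at about 9 N. A picture then showed the well uncovered.
- **Key:** The fingertip touched it at about 2 N and pressed it roughly 5.4 mm, where the force rose with no further travel. I held it there for about 1.25 s at 11–14 N, then lifted straight out.
- **Shutter shut:** I pushed it back to its other hard stop, where the force rose to 6.4 N with no movement, then retracted the arm clear.

**Last checks:**
- The before and after top views show no changed pixels over the platters, ring and cup.
- By eye, the shutter is back over the well, and the timer, tape and second scale's console look undisturbed.
- The key's spring-back was not seen directly, because the shutter covers it again.
- No check failed. The one disagreement was early on: the two cameras put the rib about 6–10 mm apart, probably because I read its shadow in the top view. The contact forces then confirmed the true positions.

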